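# Work the key until the slide case locks

### The arm

A 6-joint arm with a two-finger parallel gripper is mounted at the origin on the work surface. World frame = base frame: x ahead of the robot, y to its left, z up, the work surface at z = 0. Lengths are in mm, angles in degrees, forces in N, time in s.
With the tool pointing down it reaches from about 250 to 725 mm from the base axis. Payload 4 kg.
Tool frame: the origin (TCP) lies midway between the tips of the shut fingers; the grasp point (between the pads) lies 19 mm behind it; z points along the fingers, y is the line along which they close (so a half turn about z gives the same grasp; the last joint's range is limited). The gripper opens to 85 mm and grips with 20 to 120 N. Pads are 22 mm wide; open, the fingers measure 114 mm over their backs; the gripper's body (76 mm by 85 mm) begins 54 mm behind the grasp point. The pads swing forward as they close: fully open they stand 13 mm farther back than shut.
Start: joints at [-66.062, 13.785, 0.286, 76.501, 0, 90], TCP at [202.873, -456.992, 231.306] pointing down, gripper open.
Joint ranges: [-155.79, 155.79], [-60.16, 107.12], [-62.33, 73.08], [-114, 123.19], [-81.49, 82.49], [-180, 180]. Speed limits (degrees/s): [159.86, 159.86, 180, 180, 180, 180].

### API

Orientations are given as [roll, pitch, yaw] about the fixed x, y, z axes, in that order (R = Rz(yaw) Ry(pitch) Rx(roll)).
In Python, from plant import bot gives the robot as it stands. The module is installed in compiled form; this text tells all that it offers.
- The arm moves only by the shell command python3 -m crank 'ROWS' [FORCE]. ROWS is text: rows parted by semicolons, each of 7 numbers parted by spaces: the shift along the world's x, y, z in m, then the turn, a rotation vector about the world's x, y, z in rad, then the opening, from -1 (shut) to 1 (fully open). In form: x y z wx wy wz fingers; .... A call has 1 to 10 rows; each row shifts and turns the commanded pose from where the row before left it; what a row does not reach is not made up. A row lasts 1/12 s, in which the tool goes at most 41.7 mm and 7.16 degrees, less where a joint would pass 70% of its speed; a pose out of reach is approached as far as the arm can. A call with a gripper value outside its range is refused whole. The fingers move at their own pace and stop on an object; FORCE is the grip in N (left out, the last holds). Time passes only in rows, so rows that do not move let the fingers close. It gives the time, the measured TCP pose, the force, the opening and the grip force at its end, in the units of the state.
- bot.get_state(): the state, without advancing time (a new reading comes with each control period).
- bot.get_image(name): name is "scene" or "top"; returns the picture (480x640x3 uint8, blue, green, red); there is no depth.
- bot.calibration(name): a dict with "fx", "fy", "cx", "cy" (pixels), "rvec" (rotation vector, rad) and "tvec" (3), from world to camera coordinates, as OpenCV has them. Camera axes: x right, y down, z forward; pixel columns grow to the right and rows downward; lengths in mm; the calibration is good to about 2 mm. A picture is of the moment at which its call begins. calibration takes no time and is no camera call.
- bot.sign_off(): hands the job in; it is judged then, once.
The state is a dict: "clock": time; "joint_pos": joint angles; "joint_velocities": joint speeds; "joint_torque": joint torques, N m; "tool_pos": TCP position; "ee_rot": TCP orientation; "contact_force": force on the tool from outside, world axes, zero at the start; "wrist_torque": the same for the moment, N m; "finger_gap": opening from 0.0 (shut) to 1.0 (fully open); "grip_force": force on a finger pad.
Only numpy, scipy, OpenCV 4.12 (cv2) and the standard library are available. Lean on these libraries where they do the work, as an engineer would, in place of code of your own. Each camera call takes 0.05 s, during which the arm holds its last target. There are 200 camera calls.

### The job

Two cream steel cases with a key in the lid stand on the microscope bench. Lock the long one, the slide case: its lock is worn, so turn its key one way and then, if nothing happens, the other way until the brass pin beside the key springs up, then let go of the key. Leave the key of the small square case as it is.

Things in the scene. Friction and masses are not known exactly. Their poses are not given: they have to be found in the camera images.
- case_key_bow (a point): Centre of the upright round steel bow of the slide case's key, 101 mm above the bench. Bow: disc 38 mm across, 10 mm thick, lower edge 22 mm above the lid; below it a narrow stem on a dark disc (64 mm across, 6 mm high). z up = turning axis; y through the bow's thickness (fingers close along y); x in its plane, to the pin's side. Axes turn with the key.
- slide_case: Long closed cream steel case, fixed: 220 mm (its x, up to 30 degrees off the robot's x) by 130 by 60 mm high; origin under its centre, lock in the middle of the lid. The small case, 120 x 120 x 60 mm with a like key, stands on the other side of the robot's centre line, keys at least 240 mm apart. Glassware and a tray stand farther out.
- case_key (a joint): Key angle (rad), counter-clockwise from above positive, 0 = bow along the case; starts within 0.1 of 0, stops at +-0.8. Turns freely (0.04 N m), stays where left. The lock engages at a hidden angle 0.25 to 0.62 from 0, on one side or the other, at times both. Once engaged the key drags stiffly (0.4 N m) and stays engaged however it is turned.
- case_pin (a joint): Rise of the slide case's brass spring pin (m): 0 = down, its top 1.5 mm above the dark disc; 0.012 = sprung up, locked. 10 mm thick, it stands in the dark disc 24 mm from the turning axis, beside the bow on its +x side, and turns with the key. It springs up by itself and stays up.
- small_key (a joint): Angle (rad) of the key in the small square case; starts at 0; not to be turned.
Mind the look-alikes: they are no part of the job. Leave any brown look-alike of the part that bears small_key alone.

How it is judged (in metres and radians):
At the end, for the whole second after the job is handed in: The slide case's brass pin has sprung up (more than 9 mm of its 12 mm), the key is let go, and the small case's key is within 0.2 rad (11 degrees) of where it was (value of joint case_pin above 0.009 m and value of joint small_key between -0.2 and 0.2 rad); the robot touches nothing.
It fails at once if the small case's key is turned more than 0.25 rad (14 degrees) (value of joint small_key above 0.25 rad or value of joint small_key below -0.25 rad).
It also fails if it takes over 45 s, if anything falls off the work surface, if the arm or the gripper's body presses on something with over 40 N, if the wrist force passes 120 N, or if a joint passes its speed limit or range.

## Working session

There is one attempt and no reset: what is moved stays moved. The work goes in short steps, Python scripts to look and compute and a shell command to move; the robot and the scene stay as the last step left them, time stands still between calls to the robot, and variables do not carry over. Pictures are saved under pics/ and viewed, at most 10 in all, crops included, and the job is handed in when it is done.

```bash
mkdir -p pics; cat > h.py <<'E'
import cv2,numpy as np
from plant import bot
def cam(n):
    c=bot.calibration(n);K=np.array([[c['fx'],0,c['cx']],[0,c['fy'],c['cy']],[0,0,1.]])
    return K,cv2.Rodrigues(np.array(c['rvec'],float))[0],np.array(c['tvec'],float).reshape(3)
def ray(n,u,v,z):
    K,R,t=cam(n);C=-R.T@t;d=R.T@np.linalg.inv(K)@np.array([u,v,1.]);return C+d*(z-C[2])/d[2]
def proj(n,p):
    K,R,t=cam(n);q=K@(R@np.array(p,float)+t);return q[:2]/q[2]
E
python3 - <<'E'
from h import *
for n in("scene","top"):
    cv2.imwrite(f"pics/{n}0.png",bot.get_image(n)); K,R,t=cam(n);print(n,K[0,0],-R.T@t)
E
```

```text
scene 454.4583070548538 [1123.01829643 -157.98746576  729.16911014]
top 461.53010940267774 [389.60424307  18.6306218  852.95476574]
```

View pics/top0.png

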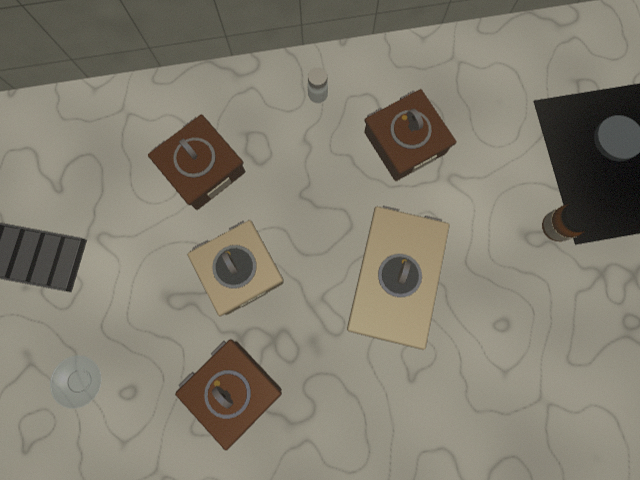

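View pics/scene0.png

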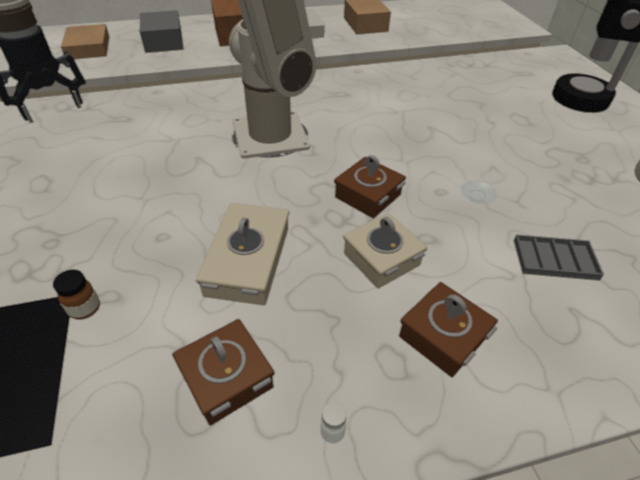

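The top view shows the long cream case (lid about (376,207)–(425,349)) with its dark disc at about (400,275), and the bow and pin toward (405,265). The small cream case has its disc at (235,266). The scene view shows the long case at (245,250), with its bow at (243,230) and the pin at (240,247).

```bash
python3 - <<'E'
from h import *
im=cv2.imread("pics/top0.png");hsv=cv2.cvtColor(im,cv2.COLOR_BGR2HSV)
for p in[(375,300),(250,300),(300,200)]:print(p,hsv[p[1],p[0]])
m=cv2.inRange(hsv,(10,55,120),(30,255,255));m=cv2.morphologyEx(m,cv2.MORPH_OPEN,np.ones((3,3)))
cs,_=cv2.findContours(m,cv2.RETR_CCOMP,cv2.CHAIN_APPROX_NONE)
for c in cs:
    if cv2.contourArea(c)<600:continue
    (x,y),s,a=cv2.minAreaRect(c);P=np.array([ray("top",*p,60)[:2] for p in cv2.boxPoints(((x,y),s,a))])
    e=P[1]-P[0],P[2]-P[1];print("px",x,y,"centre",ray("top",x,y,60).round(1),[(np.linalg.norm(v).round(1),np.degrees(np.arctan2(v[1],v[0])).round(1)) for v in e])
    ex=cv2.fitEllipse(c);print("  ell",np.round(ex[0],1),np.round(ex[1],1),ray("top",*ex[0],63).round(1))
# bow: in-disc bright
big=cv2.resize(im[235:315,360:440],None,fx=5,fy=5,interpolation=3)
s=cv2.imread("pics/scene0.png");b2=cv2.resize(s[205:265,210:290],(533,400),interpolation=3)
cv2.imwrite("pics/crop0.png",np.hstack([big[:,:400],b2[:,:400]]))
E
```

```text
(375, 300) [ 21  67 163]
(250, 300) [ 23  52 122]
(300, 200) [ 21  29 143]
px 234.1751708984375 267.40447998046875 centre [525.8 149.   60. ] [(np.float64(127.8), np.float64(-70.0)), (np.float64(126.6), np.float64(-160.5))]
  ell [234.3 267.4] [81.1 85.4] [525.3 148.3  63. ]
px 234.00001525878906 266.0 centre [528.3 149.   60. ] [(np.float64(77.6), np.float64(-53.0)), (np.float64(78.2), np.float64(-144.4))]
  ell [233.8 266.2] [44.  45.4] [527.5 148.8  63. ]
px 399.947021484375 277.685791015625 centre [ 459.3 -130.1   60. ] [(np.float64(225.9), np.float64(-23.6)), (np.float64(141.0), np.float64(-113.2))]
  ell [398.9 278.4] [ 88.6 155.6] [ 458.2 -127.5   63. ]
px 399.75006103515625 275.2500305175781 centre [ 463.5 -130.7   60. ] [(np.float64(79.0), np.float64(-55.3)), (np.float64(77.6), np.float64(-146.3))]
  ell [399.6 275.1] [44.2 45.6] [ 463.6 -129.9   63. ]
```

View pics/crop0.png

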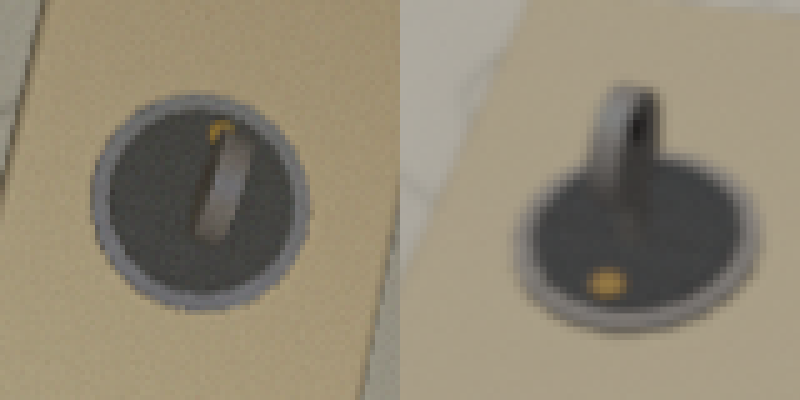

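The crops show the bow upright, and the pin toward the far end in the scene crop at (607,283), which is image pixel (241.1,247.4). In the top view the bow's rim runs from crop (208,235) to (237,135).

```bash
python3 - <<'E'
from h import *
pin=ray("scene",241.1,247.4,67.5);print("pin",pin)
ps=ray("top",360+217/5,235+127/5,67.5);print("pin top(partial)",ps)
c=ray("top",399.6,275.1,64);print("disc top",c)
c2=ray("scene",210+(640-400)/6.667,205+243/6.667,64);print("disc scene",c2)
for C in(c,c2):
    d=pin-C;print("pin ang",np.degrees(np.arctan2(d[1],d[0])),np.linalg.norm(d[:2]))
# rim ends and middle of bow, top view
a=ray("top",360+208/5,235+230/5,110);b=ray("top",360+237/5,235+138/5,110);d=b-a
print("bow",a,b,np.degrees(np.arctan2(d[1],d[0])),np.linalg.norm(d))
for P in([376,207],[348,330]),([449,222],[425,349]):
    d=ray("top",*P[0],60)-ray("top",*P[1],60);print("edge",np.degrees(np.arctan2(d[1],d[0])),np.linalg.norm(d))
mid=ray("scene",210+226/6.667,205+90/6.667,120);print("bow top scene",mid)
mid=ray("top",360+225/5,235+180/5,119);print("bow top top",mid)
s=bot.get_state();print({k:s[k] for k in("tool_pos","ee_rot","finger_gap","contact_force","clock")})
E
```

```text
pin [ 488.14522666 -142.43605246   67.5       ]
pin top(partial) [ 486.89797796 -140.6992536    67.5       ]
disc top [ 463.43591208 -129.71491466   64.        ]
disc scene [ 470.67380273 -130.52039997   64.        ]
pin ang -27.240844279226277 27.79168174319739
pin ang -34.29430428565767 21.147894186888784
bow [ 449.20856455 -122.29730984  110.        ] [ 476.97658068 -137.75376264  110.        ] -29.101533248279114 31.77994104661247
edge -23.508927281834012 220.98369004935338
edge -23.29963872173877 224.77033481765451
bow top scene [ 462.95269979 -127.91520013  120.        ]
bow top top [ 463.27139137 -129.2490649   119.        ]
{'tool_pos': array([ 202.66262436, -456.48400533,  230.50501702]), 'ee_rot': array([-1.79893715e+02, -6.40920561e-04,  2.39380857e+01]), 'finger_gap': 1.0012931890903811, 'contact_force': array([-0.80062294, -0.21369427,  0.12659275]), 'clock': 0.1}
```

```bash
python3 -m crank '0 0 0 0 0 0.1 1' 40; python3 -c "
from plant import bot;print(bot.get_state()['joint_pos'])"
```

```text
clock: 0.18
tool_pos: [202.7, -456.6, 230.7]
ee_rot: [-179.9, -0.0, 29.8]
contact_force: [-0.5, -0.9, 0.6]
finger_gap: 0.999
grip_force: 0.0
[-6.60618660e+01  1.38197755e+01  2.33125676e-01  7.65017429e+01
 -1.81417617e-03  8.41763767e+01]
```

```bash
python3 -m crank '0.0145 0.018 0 0 0 0.118 1;0.0145 0.018 0 0 0 0.118 1;0.0145 0.018 0 0 0 0.118 1;0.0145 0.018 0 0 0 0.118 1;0.0145 0.018 0 0 0 0.118 1;0.0145 0.018 0 0 0 0.118 1;0.0145 0.018 0 0 0 0.118 1;0.0145 0.018 0 0 0 0.118 1;0.0145 0.018 0 0 0 0.118 1' && python3 -m crank '0.0145 0.018 0 0 0 0.118 1;0.0145 0.018 0 0 0 0.118 1;0.0145 0.018 0 0 0 0.118 1;0.0145 0.018 0 0 0 0.118 1;0.0145 0.018 0 0 0 0.118 1;0.0145 0.018 0 0 0 0.118 1;0.0145 0.018 0 0 0 0.118 1;0.0145 0.018 0 0 0 0.118 1;0.0145 0.018 0 0 0 0.118 1;0 0 0 0 0 0 1'; python3 -c "
from plant import bot;print(bot.get_state()['joint_pos'])"
```

```text
clock: 0.93
tool_pos: [333.7, -293.8, 230.9]
ee_rot: [-180.0, -0.0, 90.8]
contact_force: [1.2, -0.0, -0.1]
finger_gap: 1.0
grip_force: 0.0
clock: 1.77
tool_pos: [465.7, -130.3, 230.7]
ee_rot: [179.9, -0.0, 151.8]
contact_force: [0.6, 0.2, -0.2]
finger_gap: 1.007
grip_force: 0.0
[-15.68670481  11.94669372  -2.17081916  75.88856578   0.08578025
  12.52067818]
```

```bash
python3 -m crank '-0.002 0.001 -0.03 0 0 0 1;0 0 -0.03 0 0 0 1;0 0 -0.03 0 0 0 1;0 0 -0.03 0 0 0 1;0 0 -0.02 0 0 0 1;0 0 -0.008 0 0 0 1;0 0 0 0 0 0 1'; python3 - <<'E'
from h import *
s=bot.get_image("scene");t=bot.get_image("top")
cv2.imwrite("pics/pre.png",np.hstack([cv2.resize(s[180:280,190:290],(400,400),interpolation=3),cv2.resize(t[220:320,350:450],(400,400),interpolation=3)]))
E
```

```text
clock: 2.35
tool_pos: [459.6, -131.7, 81.1]
ee_rot: [-179.9, -0.3, 151.3]
contact_force: [-0.0, 0.4, 0.4]
finger_gap: 0.999
grip_force: 0.0
```

View pics/pre.png

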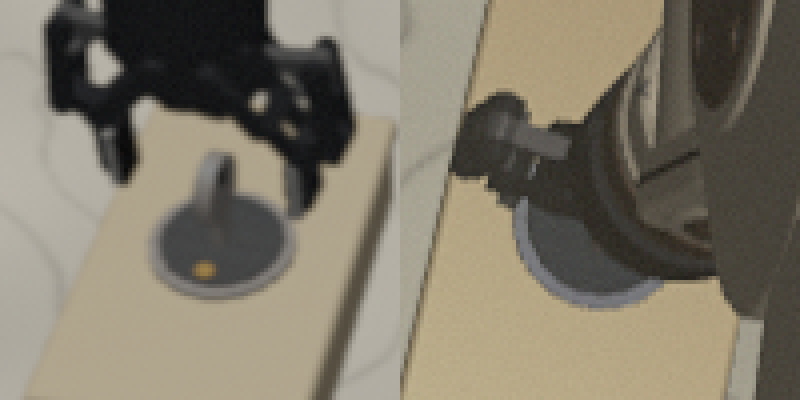

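The bow stands between the open fingers, with the pin clear in front of them at crop (203,270). I'll correct the few-mm offset and then close.

```bash
python3 -m crank '0 0 0 0 0 0 1'; python3 -m crank '0.002 0.001 0.001 0 0 0 1;0 0 0 0 0 0 1;0 0 0 0 0 0 1'
```

```text
clock: 2.53
tool_pos: [463.2, -132.5, 84.9]
ee_rot: [180.0, 0.2, 151.3]
contact_force: [0.5, 0.7, 0.0]
finger_gap: 0.999
grip_force: 0.0
clock: 2.78
tool_pos: [464.8, -131.2, 85.4]
ee_rot: [180.0, 0.1, 151.4]
contact_force: [0.0, 0.4, 0.6]
finger_gap: 1.0
grip_force: 0.0
```

```bash
python3 -m crank '-0.0005 0.0015 -0.002 0 0 0 1;0 0 0 0 0 0 -1;0 0 0 0 0 0 -1;0 0 0 0 0 0 -1;0 0 0 0 0 0 -1;0 0 0 0 0 0 -1;0 0 0 0 0 0 -1;0 0 0 0 0 0 -1;0 0 0 0 0 0 -1;0 0 0 0 0 0 -1' 40; python3 -c "
from plant import bot;s=bot.get_state();print(s['wrist_torque'],s['joint_torque'])"
```

```text
clock: 3.62
tool_pos: [463.0, -130.1, 82.4]
ee_rot: [-179.9, 0.0, 151.3]
contact_force: [-1.6, -2.7, 2.2]
finger_gap: 0.111
grip_force: 42.9
[-0.6702624   0.41734554  0.03191794] [ 1.91377826e+00 -3.66052651e+01  2.14760989e+01 -4.86328527e-01
  1.07538443e+00  1.10349501e-02]
```

```bash
t(){ python3 -c "
from plant import bot;s=bot.get_state();print('TQ',s['wrist_torque'].round(3))"; }
python3 -m crank '0 0 0 0 0 -0.06 -1;0 0 0 0 0 -0.06 -1;0 0 0 0 0 -0.06 -1' 60|sed -n 2,4p;t
python3 -m crank '0 0 0 0 0 -0.06 -1;0 0 0 0 0 -0.06 -1'|sed -n 2,4p;t
python3 -m crank '0 0 0 0 0 -0.06 -1;0 0 0 0 0 -0.06 -1'|sed -n 2,4p;t
```

```text
tool_pos: [463.2, -129.9, 82.4]
ee_rot: [-180.0, 0.0, 140.9]
contact_force: [-1.5, -2.2, 2.3]
TQ [-0.486  0.389  0.05 ]
tool_pos: [463.3, -129.7, 82.4]
ee_rot: [-180.0, 0.0, 134.0]
contact_force: [-2.1, -2.3, 1.3]
TQ [-0.428  0.284  0.074]
tool_pos: [463.5, -129.6, 82.4]
ee_rot: [180.0, 0.0, 127.1]
contact_force: [-0.3, -1.6, 1.6]
TQ [-0.353  0.089  0.053]
```

```bash
t(){ python3 -c "
from plant import bot;s=bot.get_state();print('TQ',s['wrist_torque'].round(3))"; }
python3 -m crank '0 0 0 0 0 -0.06 -1;0 0 0 0 0 -0.06 -1'|sed -n 2,4p;t
python3 -m crank '0 0 0 0 0 -0.06 -1;0 0 0 0 0 -0.03 -1;0 0 0 0 0 0 -1'|sed -n 2,4p;t
python3 - <<'E'
from h import *
s=bot.get_image("scene")
cv2.imwrite("pics/neg.png",cv2.resize(s[190:280,190:300],(660,540),interpolation=3))
E
```

```text
tool_pos: [463.7, -129.5, 82.4]
ee_rot: [180.0, 0.0, 120.3]
contact_force: [-0.5, -2.1, 1.2]
TQ [-0.257 -0.017  0.126]
tool_pos: [463.8, -129.4, 82.5]
ee_rot: [179.9, 0.0, 115.3]
contact_force: [-0.8, -1.8, 1.0]
TQ [-0.238 -0.064  0.297]
```

View pics/neg.png

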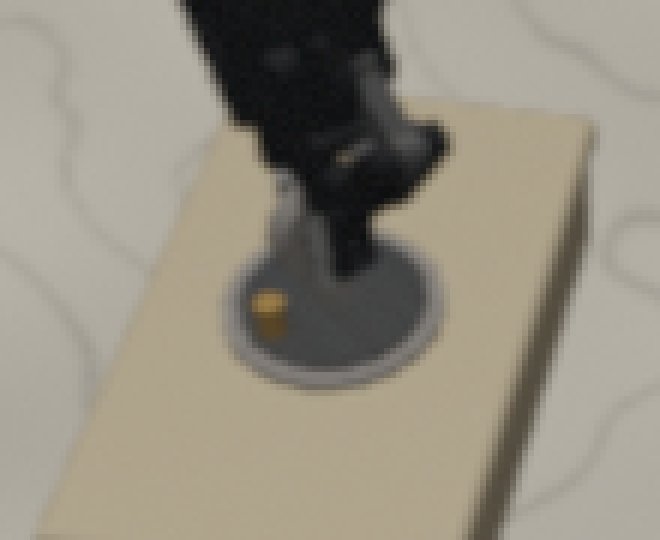

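The pin now stands up: its brass top is at crop (268,300) and its side shows down to about (272,335). The torque rise to 0.3 N m agrees. Now release and retreat.

```bash
python3 -m crank '0 0 0 0 0 0 1;0 0 0 0 0 0 1;0 0 0 0 0 0 1;0 0 0 0 0 0 1;0 0 0 0 0 0 1;0 0 0 0 0 0 1' && python3 -m crank '0 0 0.02 0 0 0 1;0 0 0.03 0 0 0 1;0 0 0.03 0 0 0 1;0 0 0.03 0 0 0 1;0 0 0.03 0 0 0 1;0 0 0 0 0 0 1;0 0 0 0 0 0 1;0 0 0 0 0 0 1'
python3 - <<'E'
from h import *
s=bot.get_image("scene")
cv2.imwrite("pics/end.png",cv2.resize(s[190:280,190:300],(660,540),interpolation=3))
E
```

```text
clock: 5.17
tool_pos: [463.4, -129.4, 82.3]
ee_rot: [180.0, -0.0, 115.3]
contact_force: [0.2, -0.1, 0.4]
finger_gap: 0.941
grip_force: 0.0
clock: 5.83
tool_pos: [463.1, -129.4, 221.8]
ee_rot: [-180.0, -0.0, 115.3]
contact_force: [-0.1, 0.1, -0.3]
finger_gap: 1.002
grip_force: 0.0
```

View pics/end.png

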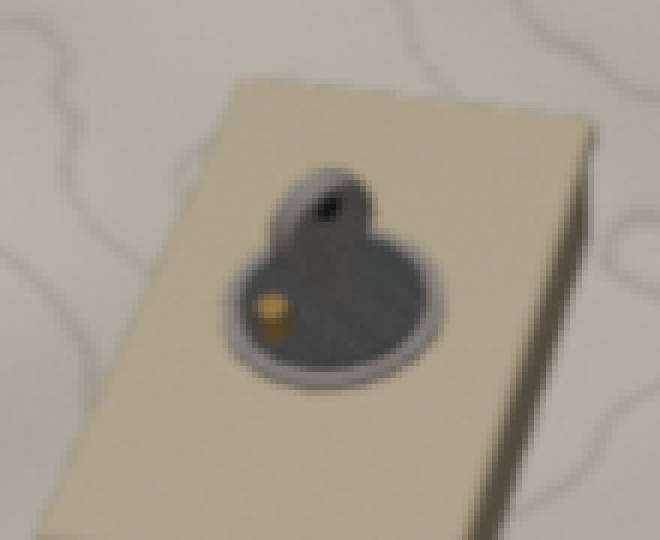

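The pin is still up at (272,305)–(275,338), and the key is free with the gripper clear.

```bash
python3 -c "
from plant import bot;print(bot.sign_off())"
```

```text
the job is handed in; nothing more can be done
None
```

The slide case is locked and the job is handed in: turning its key clockwise made the brass pin spring up, the key is let go and the gripper is clear, and I did not touch the small case's key.

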